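# Glaze check: rack the test tile, press the flask into its sprung cradle and hold it

## Task

Set up the glaze check: take the test tile out of the single-slot drying block and stand it on its long edge in the middle slot of the three-slot wooden rack, and let go of it. Then take the round flask, seat it upright in the sprung ring cradle and press it steadily down, without ramming it, until the black ring is level with the fixed metal collar around it; finish while holding the flask pressed down there, without letting go. Leave the other things on the table where they are.

Things in the scene. Friction and masses are not known exactly. Their poses are not given: they have to be found in the camera images.
- test_tile: Plain sand-coloured clay test tile, 75 x 45 mm, 8 to 10 mm thick, with a small hole near one end; 40 g. Its x axis is its 75 mm length, y its 45 mm width, z its thickness; origin at the centre of one large face. At the start it stands on a long edge in the slot of the drying block, its top edge 55 mm above the table.
- tile_center (a point): Centre of the tile, half way through its thickness.
- drying_block: Low light-wood block with one slot, 78 mm long (x, along the slot) by 55 mm wide, fixed; same slot shape as the rack. Origin at the centre of its underside.
- tile_rack: Light-wood rack with three parallel slots, 78 mm long (x, along the slots) by 115 mm wide (y), fixed. Slots are 11 mm wide, 30 mm apart, floors 10 mm above the table, straight walls to 22 mm; the ribs between them are gabled (45 degree roofs) up to a ridge 32 mm above the table, so they guide a tile in. Slots are open at both ends, 66 mm long, so a tile sticks out about 5 mm at each end. Origin at the centre of its underside.
- rack_mid_slot (a point): Centre of the floor of the rack's middle slot, 10 mm above the table; x axis along the slot, y across it. A tile standing there has its centre 22 mm above this point.
- flask: Round pale clay flask, 150 mm tall, about 250 g: ball belly of 90 mm diameter centred 47 mm above its foot, straight neck of 29 mm diameter from 95 to 140 mm above its foot, lip of 36 mm diameter at the top, small flat foot of 48 mm diameter. Origin at the centre of the foot, z up its axis.
- flask_neck (a point): Point on the flask's axis, 120 mm above its foot, at mid neck: a good place to grip.
- cradle: Sprung ring cradle, fixed: dark round base of 120 mm diameter and, on three posts, a fixed metal collar of 118 mm outer and 102 mm inner diameter whose top is 52 mm above the table. The sprung ring moves up and down inside the collar. Origin at the centre of its underside.
- ring_center (a point): Centre of the black sprung ring (a round bar 12 mm thick bent to a circle of 80 mm centre-line diameter, open in the middle), at half its thickness: 70 mm above the table when up; it moves down with the ring. The flask's belly seats on the ring with the flask's foot 15 mm below this point.
- ring (a joint): How far the sprung ring is pressed down (m): 0 up, 0.024 with its top level with the collar's top, 0.030 at its hard stop. The spring pushes up with 5 N at 0 and 300 N/m beyond (about 12 N when level); the flask's weight alone does not move it, and it comes up again when released.
- clip: Bystander: black binder clip, 46 x 41 x 14 mm, between the work places. Origin under its centre.
- small_cup: Bystander: small speckled round cup, 67 mm across, 72 mm tall, at the right. Origin under its centre.

How it is judged:
On the way:
1. the test tile stands on its long edge in the middle slot of the rack, released (x of tile_center in the frame of rack_mid_slot between -0.02 and 0.02 m and y of tile_center in the frame of rack_mid_slot between -0.01 and 0.01 m and z of tile_center in the frame of rack_mid_slot between 0.016 and 0.029 m and angle between the z axis of test_tile and the y axis of tile_rack, either way round below 0.4 rad and angle between the x axis of test_tile and the x axis of tile_rack, either way round below 0.25 rad and contact force between each of the fingers, the arm and test_tile below 0.1 N and linear speed of test_tile below 0.03 m/s), for 0.3 s.
At the end, for the whole second after the job is handed in: The tile stands released on its long edge in the middle slot (centre within 20 mm along, 10 mm across); the flask sits upright (10 degrees, 10 mm) in the ring, still held down by the robot, at rest, with the ring pressed at least 19 mm (level with the collar within 5 mm, or lower) (all of step 1 and value of joint ring above 0.019 m and horizontal distance between flask and ring_center below 0.01 m and angle between flask's own z axis and vertical below 0.17 rad and contact force between flask and ring above 6 N and contact force between any of the fingers, the arm and flask above 2 N and linear speed of flask below 0.03 m/s); the arm keeps its last pose, push and grip.
It fails at once if a bystander (clip or cup) is moved by more than 30 mm (distance of any of clip, small_cup from where it was at the start of the episode above 0.03 m).
It fails at once if the flask is rammed into the ring (more than 60 N) (contact force between flask and ring above 60 N).
It also fails if it takes over 58 s, if anything falls off the work surface, if the arm or the gripper's body presses on something with over 40 N, if the wrist force passes 120 N, or if a joint passes its speed limit or range.

## Robot

A 7-joint arm with a two-finger parallel gripper is mounted at the origin on a cart in front of the work surface, level with it; the furniture and walls round the work are solid. World frame = base frame: x ahead of the robot, y to its left, z up, the work surface at z = 0. Lengths are in m, angles in rad, forces in N, time in s.
With the tool pointing down it reaches from about 0.425 to 0.925 m from the base axis. Payload 6.8 kg.
Tool frame: the origin (TCP) lies at the very end of the fingers, on their centre line; the grasp point (between the pads) lies 19 mm behind it; z points along the fingers, y is the line along which they close (so a half turn about z gives the same grasp; the last joint's range is limited). The gripper opens to 85 mm and grips with 20 to 120 N. Pads are 22 mm wide; open, the fingers measure 114 mm over their backs; the gripper's body (76 mm by 85 mm) begins 54 mm behind the grasp point. The pads swing forward as they close: fully open they stand 13 mm farther back than shut.
Start: joints at [1.173, 0.477, 0.022, 1.555, -0.011, 1.109, -0.083], TCP at [0.193, -0.647, 0.231] pointing down, gripper open.
Joint ranges: [-2.96, 2.96], [-0.34, 2.1], [-1.41, 1.46], [0.24, 2.44], [-1.37, 4.51], [0.17, 1.92], [-2.96, 2.96]. Speed limits (rad/s): [2.39, 2.39, 3.14, 3.14, 3.14, 3.14, 3.14].

## Interface

Orientations are given as a unit quaternion [w, x, y, z].
In Python, from station import telemetry, viewer, job, search_frame, cut_out gives the robot as it stands. The module is installed in compiled form; this text tells all that it offers.
- The arm moves only by the shell command python3 -m crank 'ROWS' [FORCE]. ROWS is JSON, a list of rows, each an object with "delta_rot": the turn, a rotation vector about the tool's x, y, z in degrees, a list of three; "xyz": the shift along the tool's x, y, z in m, a list of three; "fingers": the gripper command: -1 is fully open, 1 is shut, values between are in proportion. In form: [{"delta_rot": [ax, ay, az], "xyz": [dx, dy, dz], "fingers": fingers}, ...]. A call has 1 to 10 rows; each row is the pose to reach, as a shift and turn from the pose commanded when the call began, along the tool's axes at that moment; what a row does not reach only later rows make up. A row lasts 1/10 s, in which the tool goes at most 50 mm and 8.59 degrees, less where a joint would pass 70% of its speed; a pose out of reach is approached as far as the arm can. A call with a gripper value outside its range is refused whole. The fingers move at their own pace and stop on an object; FORCE is the grip in N (left out, the last holds). Time passes only in rows, so rows that repeat a pose let the fingers close. It gives the time, the measured TCP pose, the force, the opening and the grip force at its end, in the units of the state.
- telemetry.get_obs(): the state, without advancing time (a new reading comes with each control period).
- viewer.read_camera(name): name is "side" or "top" or "wrist"; returns a dict with "img" (480x640x3 uint8, red, green, blue), "fx", "fy", "cx", "cy" (pixels), "origin" and "rotation" of the camera in the world. Camera axes: x right, y up, looking along -z (the intrinsics and any distortion apply to the point x, -y, -z); pixel columns grow to the right and rows downward; lengths in m; the calibration is good to about 2 mm. A picture is of the moment at which its call begins. There is no depth.
- job.hand_in(): hands the job in; it is judged then, once.
Trained networks look in the newest picture that a camera, given by its name, has taken for a name from the list of things; names that differ only in an ending like _2 or _b are one class to them, and where a whole thing is asked for, a point or a joint stands for the part that bears it (a point fixed in the world has none). Each returns a list of dicts, best first, with "score" (0 to 1); they miss things now and then, are a little off and sometimes report something else, mostly with a low value. They report only what shows in the picture. A call takes as long as a camera call.
- search_frame(camera, thing): "pixel" ([column, row] in pixels, amid what is visible of it).
- cut_out(camera, thing): "pixels" (480x640 bool, what is visible of it) and "pixel" ([column, row] in pixels, amid what is visible of it).
The state is a dict: "t": time; "q": joint angles; "joint_vel": joint speeds; "joint_torque": joint torques, N m; "eef_pos": TCP position; "tool_rot": TCP orientation; "contact_force": force on the tool from outside, world axes, zero at the start; "torque": the same for the moment, N m; "gripper_width": opening from 0.0 (shut) to 1.0 (fully open); "grasp_force": force on a finger pad.
Only numpy, scipy, OpenCV 4.12 (cv2) and the standard library are available. Lean on these libraries where they do the work, as an engineer would, in place of code of your own. Each camera call takes 0.05 s, during which the arm holds its last target. There are 200 camera calls.

## Working session

There is one attempt and no reset: what is moved stays moved. The work goes in short steps, Python scripts to look and compute and a shell command to move; the robot and the scene stay as the last step left them, time stands still between calls to the robot, and variables do not carry over. Pictures are saved under pics/ and viewed, at most 10 in all, crops included, and the job is handed in when it is done.

```bash
mkdir -p pics
cat > h.py <<'E'
import numpy as np, cv2
from scipy.spatial.transform import Rotation as R
from station import telemetry, viewer, job, search_frame, cut_out
def cam(n):
    c=viewer.read_camera(n); c['R']=np.array(c['rotation'],float)
    if c['R'].size==4: c['R']=R.from_quat(np.roll(c['R'].ravel(),-1)).as_matrix()
    c['o']=np.array(c['origin'],float); return c
def ray(c,p):
    d=np.array([(p[0]-c['cx'])/c['fx'],-(p[1]-c['cy'])/c['fy'],-1.]); return c['R']@d
def onz(c,p,z):
    d=ray(c,p); return c['o']+d*(z-c['o'][2])/d[2]
def proj(c,X):
    v=c['R'].T@(np.array(X)-c['o']); return np.array([c['cx']+c['fx']*v[0]/-v[2], c['cy']+c['fy']*v[1]/v[2]])
def tri(c1,p1,c2,p2):
    A=0;b=0
    for c,p in((c1,p1),(c2,p2)):
        d=ray(c,p);d/=np.linalg.norm(d);M=np.eye(3)-np.outer(d,d);A=A+M;b=b+M@c['o']
    return np.linalg.solve(A,b)
def save(c,n): cv2.imwrite('pics/'+n,c['img'][:,:,::-1])
def tcp():
    s=telemetry.get_obs(); q=np.array(s['tool_rot']); return np.array(s['eef_pos']),R.from_quat(np.roll(q,-1)),s
E
python3 - <<'E'
from h import *
p,r,s=tcp(); print(s); print(r.as_matrix().round(3))
for n in('top','side'):
    c=cam(n); save(c,n+'0.png'); print(n,c['o'],c['R'].round(3).tolist(),c['fx'],c['cx'],c['cy'],[k for k in c])
    for t in('test_tile','drying_block','tile_rack','flask','cradle','ring_center','clip','small_cup'):
        o=cut_out(n,t)
        for d in o[:2]:
            m=d['pixels'].astype(np.uint8); ys,xs=np.nonzero(m)
            print(t,round(d['score'],2),np.round(d['pixel']),m.sum(),[tuple(np.round(x,1)) if np.ndim(x) else round(x,1) for x in cv2.minAreaRect(np.c_[xs,ys].astype(np.float32))], onz(c,d['pixel'],0.03).round(3))
E
```

```text
{'t': 0.0, 'q': array([ 1.17290891,  0.47779902,  0.02232356,  1.55643369, -0.0114898 ,
        1.10927835, -0.08307569]), 'joint_vel': array([-0.00047148,  0.00125978, -0.00229868,  0.00079537, -0.00042264,
        0.00049399, -0.00117603]), 'joint_torque': array([-1.73282137e-04, -5.96441174e+01,  1.60821129e+00, -2.81191742e+01,
        1.24190966e-02,  9.27463872e-03, -2.79118893e-06]), 'eef_pos': array([ 0.19270934, -0.64630496,  0.23033362]), 'tool_rot': array([-8.73610246e-04,  9.89516168e-01,  1.44419360e-01, -1.95418297e-04]), 'contact_force': array([-0.1580935 , -0.02660022,  0.51689658]), 'torque': array([ 0.01156168, -0.01852463,  0.02438289]), 'grasp_force': 0.0, 'gripper_width': 1.000434056491999}
[[ 0.958  0.286 -0.001]
 [ 0.286 -0.958  0.002]
 [-0.    -0.002 -1.   ]]
top [ 0.35404634 -0.33377997  1.01852395] [[-0.02, 0.981, -0.193], [-1.0, -0.017, 0.014], [0.011, 0.194, 0.981]] 597.141838718162 323.1487308778062 241.64354659840072 ['img', 'fx', 'fy', 'cx', 'cy', 'origin', 'rotation', 'R', 'o']
test_tile 0.84 [222. 204.] 456 [(np.float64(225.0), np.float64(203.9)), (np
[... 2088 characters left out ...]
.189  0.03 ]
flask 0.63 [340. 261.] 2832 [(np.float64(344.5), np.float64(254.1)), (np.float64(51.8), np.float64(84.3)), 17.7] [ 0.603 -0.323  0.03 ]
cradle 0.77 [251. 285.] 3940 [(np.float64(251.6), np.float64(283.2)), (np.float64(70.5), np.float64(68.9)), 83.3] [ 0.433 -0.338  0.03 ]
ring_center 0.6 [251. 276.] 1133 [(np.float64(250.4), np.float64(268.8)), (np.float64(40.1), np.float64(54.3)), 76.5] [ 0.44  -0.311  0.03 ]
clip 0.59 [302. 268.] 178 [(np.float64(295.5), np.float64(267.0)), (np.float64(16.0), np.float64(13.0)), 90.0] [ 0.531 -0.32   0.03 ]
small_cup 0.97 [299. 367.] 2228 [(np.float64(295.0), np.float64(364.5)), (np.float64(59.0), np.float64(48.0)), 90.0] [ 0.455 -0.547  0.03 ]
```

Run:
```python
import cv2
a=cv2.imread('pics/top0.png')[160:360,160:480]; cv2.imwrite('pics/t0c.png',cv2.resize(a,(800,500),interpolation=2))
a=cv2.imread('pics/side0.png')[180:400,180:420]; cv2.imwrite('pics/s0c.png',cv2.resize(a,(654,600),interpolation=2))
```

```text
(no output)
```

View pics/t0c.png

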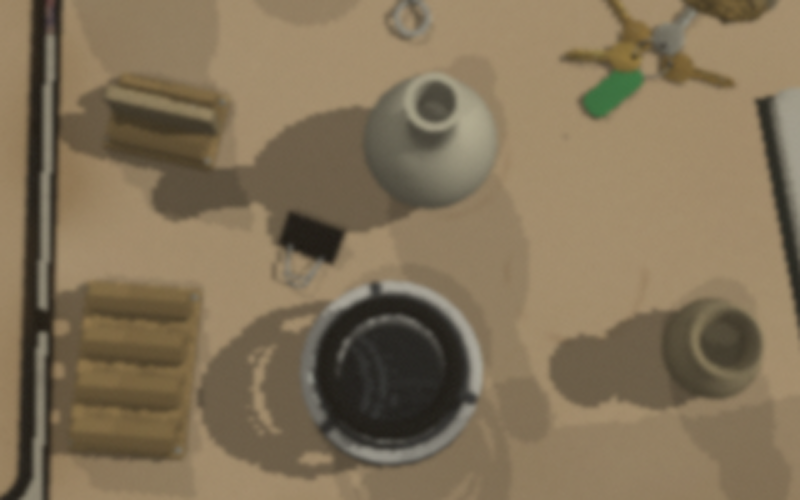

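View pics/s0c.png

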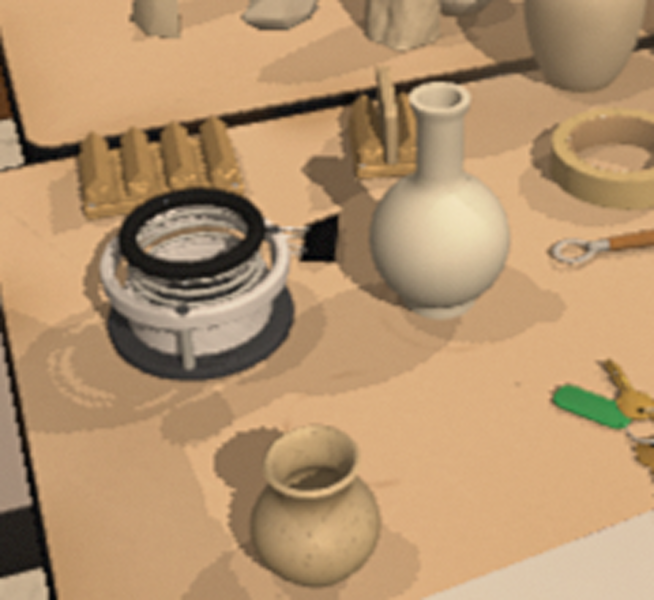

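```bash
cat > fit.py <<'E'
from h import *
from scipy.optimize import minimize
def box(x,y,z0,z1,cx=0,cy=0): return np.array([[cx+a*x/2,cy+b*y/2,z] for a in(-1,1) for b in(-1,1) for z in(z0,z1)])
def disc(r,*zs): return np.array([[r*np.cos(a),r*np.sin(a),z] for a in np.linspace(0,6.28,48) for z in zs])
def ribs(cs,w): # slot-centres -> ribs
    out=[]
    for lo,hi,rid in cs:
        out.append(np.array([[x,y,z] for x in(-.033,.033) for y,z in((lo,.0),(hi,.0),(lo,.022),(hi,.022),(rid[0],.032),(rid[-1],.032))]))
    return out
def rackshape(n):
    W=.115 if n==3 else .055; s=[-.03,0,.03] if n==3 else [0]
    e=[-W/2]+[v for c in s for v in(c-.0055,c+.0055)]+[W/2]; o=[]
    for lo,hi in zip(e[::2],e[1::2]):
        if hi-lo<.0195: m=(lo+hi)/2; rid=(m,m)
        else: rid=((lo+.0095+0)if lo>-W/2 else hi-.0095,)
        o.append((lo,hi,rid))
    return [box(.078,W,0,.01)]+ribs(o,W)
sph=np.array([[.045*np.cos(b)*np.cos(a),.045*np.cos(b)*np.sin(a),.047+.045*np.sin(b)] for a in np.linspace(0,6.28,32) for b in np.linspace(-1.57,1.57,17)])
S={'test_tile':[box(.075,.009,.033,.055)],'drying_block':rackshape(1),'tile_rack':rackshape(3),
'flask':[sph,disc(.0145,.085,.14),disc(.018,.14,.15),disc(.024,0,.01)],
'cradle':[disc(.06,0,.008),disc(.059,.044,.052),disc(.046,.07,.072)]}
def sil(c,parts,p):
    K=3;m=np.zeros((480*K,640*K),np.uint8);Rz=R.from_euler('z',p[2]).as_matrix()
    for P in parts:
        X=P@Rz.T+[p[0],p[1],0]; v=(X-c['o'])@c['R']
        uv=np.c_[c['cx']+c['fx']*v[:,0]/-v[:,2],c['cy']+c['fy']*v[:,1]/v[:,2]]
        cv2.fillConvexPoly(m,cv2.convexHull(((uv+.5)*K*16).astype(np.int32)),1,shift=4)
    return cv2.resize(m.astype(np.float32),(640,480),interpolation=cv2.INTER_AREA)
def fit(parts,obs,p0,step=(.01,.01,.15)):
    def f(p):
        L=0
        for c,m in obs:
            s=sil(c,parts,p); L-=np.minimum(s,m).sum()/np.maximum(s,m).sum()
        return L
    best=None
    for k in range(3):
        sx=np.vstack([p0]+[np.array(p0)+np.eye(3)[i]*step[i]*(1 if k%2==0 else -1) for i in range(3)])
        r=minimize(f,p0,method='Nelder-Mead',options=dict(initial_simplex=sx,xatol=1e-4,fatol=1e-4)); p0=r.x
    return r.x,-r.fun/len(obs)
E
cat > m.py <<'E'
from fit import *
C={n:cam(n) for n in('top','side')}
P0={'test_tile':(.6,-.18,1.5),'drying_block':(.6,-.18,1.5),'tile_rack':(.44,-.17,1.6),'flask':(.58,-.35,0),'cradle':(.435,-.33,0)}
for t in P0:
    M={}
    for n in C:
        o=cut_out(n,t)
        if o: M[n]=o[0]['pixels'].astype(np.float32)
    sets=[[n] for n in M]
    if t not in('test_tile','drying_block'): sets.append(list(M))
    for ns in sets: p,q=fit(S[t],[(C[n],M[n]) for n in ns],P0[t]); print(t,ns,p.round(4),round(q,3))
E
python3 m.py
```

```text
test_tile ['top'] [ 0.6143 -0.1836  1.3029] 0.806
test_tile ['side'] [ 0.6054 -0.2086  1.3475] 0.691
drying_block ['top'] [ 0.6157 -0.181   1.3287] 0.621
drying_block ['side'] [ 0.6115 -0.1767  1.2178] 0.709
tile_rack ['top'] [ 0.4437 -0.1615  1.4776] 0.947
tile_rack ['side'] [ 0.444  -0.1573  1.4786] 0.84
tile_rack ['top', 'side'] [ 0.4435 -0.1607  1.4745] 0.883
flask ['top'] [ 0.5889 -0.3631  0.2936] 0.97
flask ['side'] [ 0.588  -0.3615  0.1532] 0.967
flask ['top', 'side'] [ 0.5883 -0.3627  0.2729] 0.963
cradle ['top'] [ 0.4361 -0.3344  0.1036] 0.98
cradle ['side'] [ 0.4358 -0.331   0.0773] 0.938
cradle ['top', 'side'] [ 0.4356 -0.3338 -0.0401] 0.95
```

```bash
python3 -m crank '[{"delta_rot":[0,0,-58.5],"xyz":[0.536,-0.324,0],"fingers":-1},{"delta_rot":[0,0,-58.5],"xyz":[0.536,-0.324,0],"fingers":-1},{"delta_rot":[0,0,-58.5],"xyz":[0.536,-0.324,0],"fingers":-1},{"delta_rot":[0,0,-58.5],"xyz":[0.536,-0.324,0],"fingers":-1},{"delta_rot":[0,0,-58.5],"xyz":[0.536,-0.324,0],"fingers":-1},{"delta_rot":[0,0,-58.5],"xyz":[0.536,-0.324,0],"fingers":-1},{"delta_rot":[0,0,-58.5],"xyz":[0.536,-0.324,0],"fingers":-1},{"delta_rot":[0,0,-58.5],"xyz":[0.536,-0.324,0],"fingers":-1},{"delta_rot":[0,0,-58.5],"xyz":[0.536,-0.324,0],"fingers":-1},{"delta_rot":[0,0,-58.5],"xyz":[0.536,-0.324,0],"fingers":-1}]' 40
python3 - <<'E'
from h import *
p,r,s=tcp(); print(p.round(4),s['t']); print((r.inv().apply(np.array([.614,-.182,.15])-p)).round(4),r.as_euler('zyx',degrees=True),s['q'].round(2))
E
```

```text
t: 2.5
eef_pos: [0.5301, -0.2753, 0.2316]
tool_rot: [0.0, 0.793, 0.609, 0.0]
contact_force: [1.0, -0.5, 0.1]
gripper_width: 1.005
grasp_force: 0.0
[ 0.5301 -0.2753  0.2316] 2.5
[0.1118 0.0569 0.0816] [-7.50765168e+01  2.87030134e-02  1.79974150e+02] [ 0.65  0.37 -0.36  1.73  0.15  1.06 -0.01]
```

```bash
python3 -m crank '[{"delta_rot":[0,0,0],"xyz":[0.112,0.057,0.0],"fingers":0},{"delta_rot":[0,0,0],"xyz":[0.112,0.057,0.04],"fingers":0},{"delta_rot":[0,0,0],"xyz":[0.112,0.057,0.08],"fingers":0},{"delta_rot":[0,0,0],"xyz":[0.112,0.057,0.08],"fingers":0},{"delta_rot":[0,0,0],"xyz":[0.112,0.057,0.08],"fingers":0},{"delta_rot":[0,0,0],"xyz":[0.112,0.057,0.08],"fingers":0},{"delta_rot":[0,0,0],"xyz":[0.112,0.057,0.08],"fingers":0}]'
python3 - <<'E'
from fit import *
p,r,s=tcp(); print(p.round(4),s['t'])
c=cam('wrist'); save(c,'w1.png'); print(c['o'],c['R'].round(3).tolist())
for t,z in(('test_tile',.055),('drying_block',.02)):
    for d in cut_out('wrist',t)[:2]:
        m=d['pixels'].astype(np.float32);ys,xs=np.nonzero(m>0); b=cv2.minAreaRect(np.c_[xs,ys].astype(np.float32))
        print(t,d['score'],b,onz(c,d['pixel'],z).round(4)); print(fit(S[t],[(c,m)],(.614,-.182,1.31)))
E
```

```text
t: 3.2
eef_pos: [0.6132, -0.1856, 0.1533]
tool_rot: [0.001, 0.794, 0.608, 0.0]
contact_force: [0.2, -0.3, 0.6]
gripper_width: 0.5
grasp_force: 0.0
[ 0.6132 -0.1856  0.1533] 3.2
[ 0.63139679 -0.11625586  0.29493721] [[0.965, 0.251, 0.071], [-0.261, 0.927, 0.268], [0.002, -0.277, 0.961]]
test_tile 0.69 ((315.2177734375, 228.01699829101562), (104.14930725097656, 13.257737159729004), 88.75463104248047) [ 0.6143 -0.1737  0.055 ]
(array([ 0.61447386, -0.17905287,  1.3251716 ]), np.float64(0.9128805994987488))
test_tile 0.23 ((334.84759521484375, 385.6280517578125), (29.264358520507812, 77.96466827392578), 83.6598129272461) [ 0.5932 -0.315   0.055 ]
(array([ 0.614, -0.182,  1.31 ]), np.float64(-0.0))
drying_block 0.63 ((313.4999694824219, 217.49996948242188), (92.99998474121094, 64.99998474121094), 90.0) [ 0.6097 -0.1743  0.02  ]
(array([ 0.61429633, -0.17990626,  1.33320403]), np.float64(0.7500266432762146))
```

View pics/w1.png

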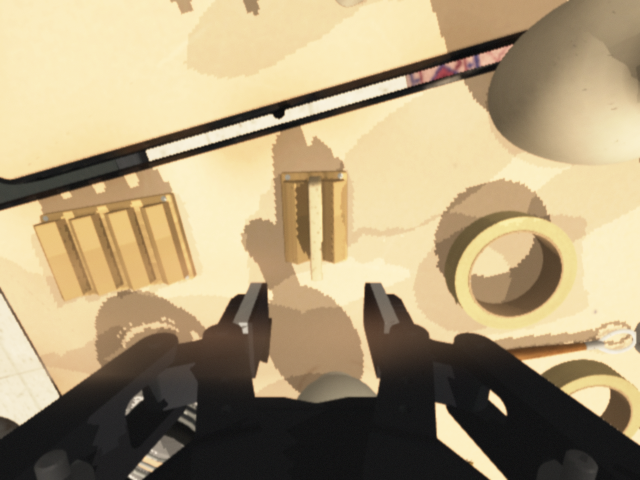

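```bash
python3 -m crank '[{"delta_rot":[0,0,-0.8],"xyz":[0.0055,0,0.04],"fingers":0},{"delta_rot":[0,0,-0.8],"xyz":[0.0055,0,0.08],"fingers":0},{"delta_rot":[0,0,-0.8],"xyz":[0.0055,0,0.105],"fingers":0},{"delta_rot":[0,0,-0.8],"xyz":[0.0055,0,0.117],"fingers":0},{"delta_rot":[0,0,-0.8],"xyz":[0.0055,0,0.117],"fingers":0},{"delta_rot":[0,0,-0.8],"xyz":[0.0055,0,0.117],"fingers":1},{"delta_rot":[0,0,-0.8],"xyz":[0.0055,0,0.117],"fingers":1},{"delta_rot":[0,0,-0.8],"xyz":[0.0055,0,0.117],"fingers":1},{"delta_rot":[0,0,-0.8],"xyz":[0.0055,0,0.117],"fingers":1},{"delta_rot":[0,0,-0.8],"xyz":[0.0055,0,0.117],"fingers":1}]' 40
```

```text
t: 4.35
eef_pos: [0.6157, -0.1782, 0.0362]
tool_rot: [0.001, 0.789, 0.615, 0.001]
contact_force: [-0.3, 0.2, 6.5]
gripper_width: 0.088
grasp_force: 41.7
```

```bash
python3 -m crank '[{"delta_rot":[0,0,0],"xyz":[0,0,-0.03],"fingers":1},{"delta_rot":[0,0,0],"xyz":[0,0,-0.07],"fingers":1},{"delta_rot":[0,0,0],"xyz":[0,0,-0.1],"fingers":1},{"delta_rot":[0,0,-8.6],"xyz":[-0.006,-0.04,-0.1],"fingers":1},{"delta_rot":[0,0,-8.6],"xyz":[-0.012,-0.08,-0.1],"fingers":1},{"delta_rot":[0,0,-8.6],"xyz":[-0.018,-0.12,-0.1],"fingers":1},{"delta_rot":[0,0,-8.6],"xyz":[-0.025,-0.171,-0.1],"fingers":1},{"delta_rot":[0,0,-8.6],"xyz":[-0.025,-0.171,-0.1],"fingers":1},{"delta_rot":[0,0,-8.6],"xyz":[-0.025,-0.171,-0.1],"fingers":1},{"delta_rot":[0,0,-8.6],"xyz":[-0.025,-0.171,-0.1],"fingers":1}]' 40
python3 - <<'E'
from fit import *
p,r,s=tcp(); print(p.round(4),s['t'],s['contact_force'],s['grasp_force'],s['gripper_width'],r.as_matrix()[:,0].round(3))
c=cam('wrist'); save(c,'w2.png')
ms=cut_out('wrist','tile_rack'); print([(d['score'],d['pixels'].sum()) for d in ms])
m=ms[0]['pixels'].astype(np.float32); print(fit(S['tile_rack'],[(c,m)],(.444,-.161,1.475),(.004,.004,.05)))
for d in cut_out('wrist','test_tile')[:2]: print(d['score'],d['pixels'].sum(),d['pixel'])
E
```

```text
t: 5.35
eef_pos: [0.444, -0.1607, 0.1352]
tool_rot: [0.001, 0.74, 0.672, 0.001]
contact_force: [0.2, -0.1, -0.4]
gripper_width: 0.087
grasp_force: 40.7
[ 0.444  -0.1607  0.1352] 5.35 [ 0.18181395 -0.14925074 -0.40408904] 40.692243576049805 0.0869309590414799 [ 0.096  0.995 -0.   ]
[(0.98, np.int64(12239))]
(array([ 0.44246446, -0.16070749,  1.4655934 ]), np.float64(0.8360353708267212))
0.57 3831 [313.1, 301.7]
```

View pics/w2.png

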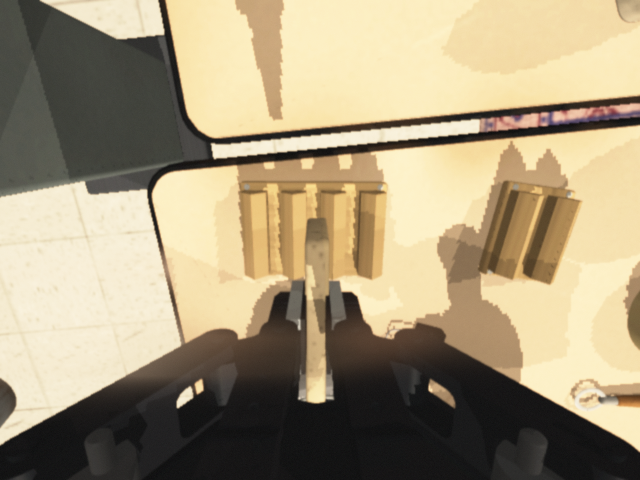

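```bash
python3 -m crank '[{"delta_rot":[0,0,0.2],"xyz":[0.002,-0.0005,0.04],"fingers":1},{"delta_rot":[0,0,0.2],"xyz":[0.002,-0.0005,0.065],"fingers":1},{"delta_rot":[0,0,0.2],"xyz":[0.002,-0.0005,0.08],"fingers":1},{"delta_rot":[0,0,0.2],"xyz":[0.002,-0.0005,0.09],"fingers":1},{"delta_rot":[0,0,0.2],"xyz":[0.002,-0.0005,0.097],"fingers":1},{"delta_rot":[0,0,0.2],"xyz":[0.002,-0.0005,0.097],"fingers":1},{"delta_rot":[0,0,0.2],"xyz":[0.002,-0.0005,0.097],"fingers":1}]' 40
```

```text
t: 6.2
eef_pos: [0.4427, -0.1585, 0.0377]
tool_rot: [0.0, 0.741, 0.671, 0.0]
contact_force: [0.5, -0.1, 0.1]
gripper_width: 0.089
grasp_force: 40.7
```

```bash
python3 -m crank '[{"delta_rot":[0,0,0],"xyz":[0,0,0.0],"fingers":0.5},{"delta_rot":[0,0,0],"xyz":[0,0,0.0],"fingers":0.5},{"delta_rot":[0,0,0],"xyz":[0,0,0],"fingers":0.5},{"delta_rot":[0,0,0],"xyz":[0,0,-0.02],"fingers":0.5},{"delta_rot":[0,0,0],"xyz":[0,0,-0.05],"fingers":0.5},{"delta_rot":[0,0,0],"xyz":[0,0,-0.1],"fingers":0.0},{"delta_rot":[0,0,0],"xyz":[0,0,-0.15],"fingers":0},{"delta_rot":[0,0,0],"xyz":[0,0,-0.18],"fingers":0},{"delta_rot":[0,0,0],"xyz":[0,0,-0.18],"fingers":0}]' 40
python3 - <<'E'
from fit import *
p,r,s=tcp(); print(p.round(4),s['t'])
C={n:cam(n) for n in('wrist','side')}
cv2.imwrite('pics/p3.png',np.hstack([C['wrist']['img'],cv2.resize(C['side']['img'][180:340,180:400],(660,480))])[:,::1,::-1][::2,::2])
for n in C:
    for t in('test_tile','tile_rack','flask'):
        d=cut_out(n,t)
        if d: m=d[0]['pixels'].astype(np.float32); print(n,t,d[0]['score'],fit(S[t],[(C[n],m)],(.588,-.362,0) if t=='flask' else (.443,-.16,1.47),(.004,.004,.05)))
E
```

```text
t: 7.1
eef_pos: [0.4448, -0.1591, 0.222]
tool_rot: [0.004, 0.742, 0.671, 0.002]
contact_force: [0.4, 0.6, -0.3]
gripper_width: 0.503
grasp_force: 0.0
[ 0.4448 -0.1591  0.222 ] 7.1
wrist test_tile 0.73 (array([ 0.44196996, -0.15954778,  1.4535248 ]), np.float64(0.9281020760536194))
wrist tile_rack 0.8 (array([ 0.44134291, -0.16015844,  1.46908833]), np.float64(0.8585864305496216))
wrist flask 0.58 (array([ 0.59990947, -0.4215602 ,  0.35852979]), np.float64(0.09906408935785294))
side test_tile 0.62 (array([ 0.44232629, -0.16849198,  1.44825864]), np.float64(0.770501434803009))
side tile_rack 0.61 (array([ 0.44344706, -0.15847926,  1.46693079]), np.float64(0.7378179430961609))
side flask 0.63 (array([ 0.5878939 , -0.36188013, -0.00552038]), np.float64(0.9767650961875916))
```

View pics/p3.png

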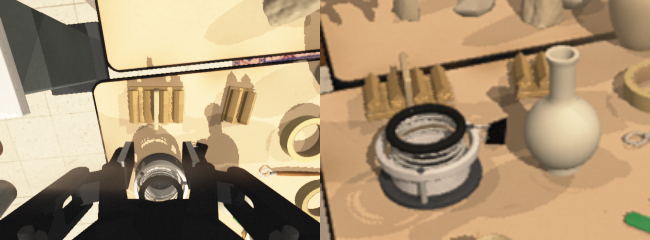

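```bash
python3 -m crank '[{"delta_rot":[0,0,0],"xyz":[-0.03,0.026,0],"fingers":-0.3},{"delta_rot":[0,0,0],"xyz":[-0.06,0.052,0],"fingers":-0.3},{"delta_rot":[0,0,0],"xyz":[-0.09,0.078,0],"fingers":-0.3},{"delta_rot":[0,0,0],"xyz":[-0.12,0.104,0],"fingers":-0.3},{"delta_rot":[0,0,0],"xyz":[-0.155,0.135,0],"fingers":-0.3},{"delta_rot":[0,0,0],"xyz":[-0.188,0.164,0],"fingers":-0.3},{"delta_rot":[0,0,0],"xyz":[-0.188,0.164,0],"fingers":-0.3},{"delta_rot":[0,0,0],"xyz":[-0.188,0.164,0],"fingers":-0.3},{"delta_rot":[0,0,0],"xyz":[-0.188,0.164,0],"fingers":-0.3}]' 40
python3 - <<'E'
from fit import *
p,r,s=tcp(); print(p.round(4),s['t'],r.as_matrix()[:,0].round(3))
print(r.inv().apply(np.array([.5881,-.3622,.105])-p).round(4))
c=cam('wrist'); save(c,'w4.png')
for d in cut_out('wrist','flask')[:1]:
    m=d['pixels'].astype(np.float32); print(d['score'],d['pixel'],fit(S['flask'],[(c,m)],(.588,-.362,0),(.004,.004,.05)),proj(c,[.588,-.362,.15]))
E
```

```text
t: 8.4
eef_pos: [0.5863, -0.3603, 0.2166]
tool_rot: [-0.001, 0.741, 0.672, 0.0]
contact_force: [-0.1, 0.6, -0.1]
gripper_width: 0.653
grasp_force: 0.0
[ 0.5863 -0.3603  0.2166] 8.4 [0.098 0.995 0.001]
[-0.0019  0.0021  0.1115]
0.66 [317.7, 224.5] (array([ 0.58646131, -0.36172595,  0.02535353]), np.float64(0.9848503470420837)) [318.75889416 257.27607189]
```

View pics/w4.png

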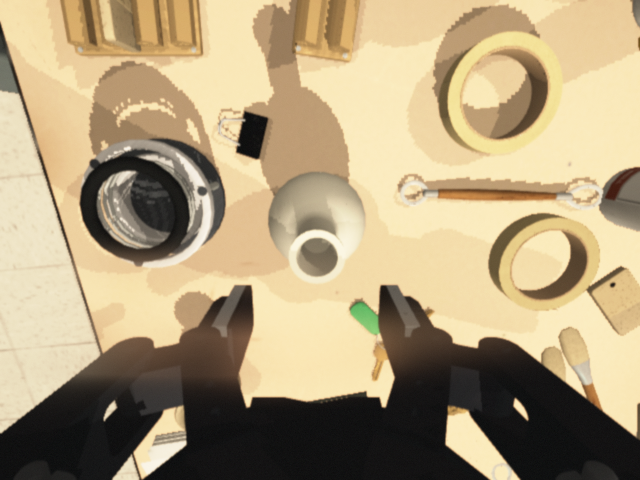

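```bash
python3 -m crank '[{"delta_rot":[0,0,0],"xyz":[-0.002,0.0015,0.03],"fingers":-0.3},{"delta_rot":[0,0,0],"xyz":[-0.002,0.0015,0.06],"fingers":-0.3},{"delta_rot":[0,0,0],"xyz":[-0.002,0.0015,0.09],"fingers":-0.3},{"delta_rot":[0,0,0],"xyz":[-0.002,0.0015,0.1115],"fingers":-0.3},{"delta_rot":[0,0,0],"xyz":[-0.002,0.0015,0.1115],"fingers":-0.3},{"delta_rot":[0,0,0],"xyz":[-0.002,0.0015,0.1115],"fingers":1},{"delta_rot":[0,0,0],"xyz":[-0.002,0.0015,0.1115],"fingers":1},{"delta_rot":[0,0,0],"xyz":[-0.002,0.0015,0.1115],"fingers":1},{"delta_rot":[0,0,0],"xyz":[-0.002,0.0015,0.1115],"fingers":1},{"delta_rot":[0,0,0],"xyz":[-0.002,0.0015,0.1115],"fingers":1}]' 80
```

```text
t: 9.5
eef_pos: [0.5884, -0.3641, 0.1069]
tool_rot: [0.001, 0.741, 0.671, 0.0]
contact_force: [-1.2, 0.0, 2.1]
gripper_width: 0.348
grasp_force: 105.7
```

```bash
python3 -m crank '[{"delta_rot":[0,0,0],"xyz":[0,0,-0.03],"fingers":1},{"delta_rot":[0,0,0],"xyz":[0,0,-0.07],"fingers":1},{"delta_rot":[0,0,0],"xyz":[0,0,-0.1],"fingers":1},{"delta_rot":[0,0,0],"xyz":[0.003,-0.04,-0.1],"fingers":1},{"delta_rot":[0,0,0],"xyz":[0.007,-0.08,-0.1],"fingers":1},{"delta_rot":[0,0,0],"xyz":[0.01,-0.12,-0.1],"fingers":1},{"delta_rot":[0,0,0],"xyz":[0.0135,-0.1545,-0.1],"fingers":1},{"delta_rot":[0,0,0],"xyz":[0.0135,-0.1545,-0.1],"fingers":1},{"delta_rot":[0,0,0],"xyz":[0.0135,-0.1545,-0.1],"fingers":1},{"delta_rot":[0,0,0],"xyz":[0.0135,-0.1545,-0.1],"fingers":1}]' 80
cat > f.py <<'E'
from fit import *
p,r,s=tcp(); print(p.round(4),s['t'],s['contact_force'].round(2),s['grasp_force'],s['gripper_width'],r.as_matrix()[:,0].round(3))
C={n:cam(n) for n in('top','side')}
h=p[2]-.1065; print('foot z',h)
# belly + foot only: the neck is hidden by the gripper
for n in C:
    d=cut_out(n,'flask'); m=d[0]['pixels'].astype(np.float32); print(n,d[0]['score'],m.sum(),[np.array(v).round(4) for v in fit([q+[0,0,h] for q in (S['flask'] if n=='side' else S['flask'][:1])],[(C[n],m)],(.436,-.333,0),(.004,.004,.05))])
    dd=cut_out(n,'cradle')[0]['pixels']; print('cradle px',dd.sum())
cv2.imwrite('pics/'+__import__('sys').argv[1],np.hstack([cv2.resize(C[n]['img'][y:y+160,x:x+160],(400,400)) for n,x,y in(('top',230,220),('side',170,170))])[:,:,::-1])
E
python3 f.py p5.png
```

```text
t: 10.5
eef_pos: [0.4367, -0.3351, 0.2062]
tool_rot: [0.001, 0.741, 0.671, 0.0]
contact_force: [-0.6, 0.3, -1.4]
gripper_width: 0.351
grasp_force: 106.4
[ 0.4367 -0.3351  0.2062] 10.5 [-0.6   0.34 -1.44] 106.4090895652771 0.3508550938031055 [ 0.099  0.995 -0.   ]
foot z 0.09968258678738005Traceback (most recent call last):
  File "f.py", line 7, in <module>
    d=cut_out(n,'flask'); m=d[0]['pixels'].astype(np.float32); print(n,d[0]['score'],m.sum(),[np.array(v).round(4) for v in fit([q+[0,0,h] for q in (S['flask'] if n=='side' else S['flask'][:1])],[(C[n],m)],(.436,-.333,0),(.004,.004,.05))])
                            ~^^^
IndexError: list index out of range
```

```bash
sed -i "s/('top','side')}/('side','wrist')}/; s/d=cut_out(n,'flask'); m/d=cut_out(n,'flask')\n    if not d: print(n,'none'); continue\n    m/; /cradle px/d; s/'top',230,220/'wrist',240,180/" f.py; python3 f.py p5.png
```

```text
[ 0.4366 -0.335   0.2058] 10.65 [ 0.19  0.17 -2.15] 106.41902178525925 0.3513791458590171 [0.098 0.995 0.   ]
foot z 0.09925415487557844
side 0.61 3252.0 [array([ 0.4353, -0.3323,  0.0193]), np.float64(0.9475)]
wrist 0.9 22731.0 [array([ 0.4333, -0.3332,  0.0253]), np.float64(0.654)]
```

View pics/p5.png

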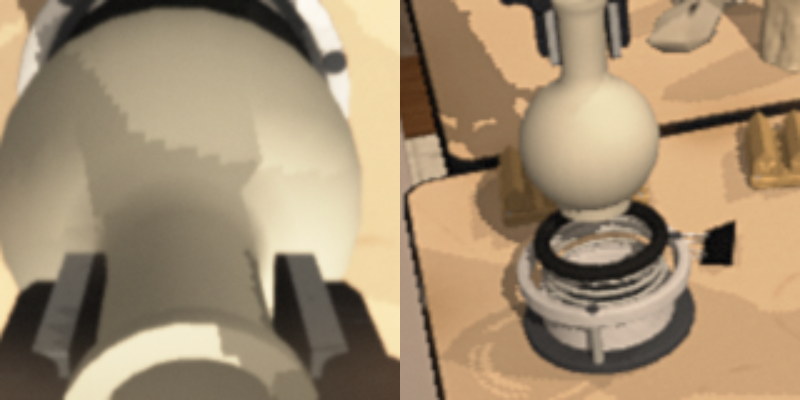

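```bash
python3 -m crank '[{"delta_rot":[0,0,0],"xyz":[-0.001,0,0.015],"fingers":1},{"delta_rot":[0,0,0],"xyz":[-0.001,0,0.028],"fingers":1},{"delta_rot":[0,0,0],"xyz":[-0.001,0,0.034],"fingers":1},{"delta_rot":[0,0,0],"xyz":[-0.001,0,0.037],"fingers":1},{"delta_rot":[0,0,0],"xyz":[-0.001,0,0.039],"fingers":1},{"delta_rot":[0,0,0],"xyz":[-0.001,0,0.041],"fingers":1},{"delta_rot":[0,0,0],"xyz":[-0.001,0,0.043],"fingers":1},{"delta_rot":[0,0,0],"xyz":[-0.001,0,0.045],"fingers":1},{"delta_rot":[0,0,0],"xyz":[-0.001,0,0.047],"fingers":1},{"delta_rot":[0,0,0],"xyz":[-0.001,0,0.047],"fingers":1}]'
```

```text
t: 11.85
eef_pos: [0.4364, -0.336, 0.1593]
tool_rot: [0.001, 0.741, 0.671, 0.001]
contact_force: [0.7, 1.7, 4.0]
gripper_width: 0.348
grasp_force: 105.3
```

```bash
python3 -m crank '[{"delta_rot":[0,0,0],"xyz":[0,0,0.0025],"fingers":1},{"delta_rot":[0,0,0],"xyz":[0,0,0.005],"fingers":1},{"delta_rot":[0,0,0],"xyz":[0,0,0.0075],"fingers":1},{"delta_rot":[0,0,0],"xyz":[0,0,0.01],"fingers":1},{"delta_rot":[0,0,0],"xyz":[0,0,0.0125],"fingers":1},{"delta_rot":[0,0,0],"xyz":[0,0,0.015],"fingers":1},{"delta_rot":[0,0,0],"xyz":[0,0,0.0175],"fingers":1},{"delta_rot":[0,0,0],"xyz":[0,0,0.02],"fingers":1},{"delta_rot":[0,0,0],"xyz":[0,0,0.022],"fingers":1},{"delta_rot":[0,0,0],"xyz":[0,0,0.022],"fingers":1}]'
sed -i "s/h=p\[2\]-.1065/h=p[2]-.1065/" f.py; python3 f.py p6.png
```

```text
t: 12.85
eef_pos: [0.4367, -0.336, 0.1375]
tool_rot: [0.001, 0.741, 0.671, 0.001]
contact_force: [3.1, 3.4, 9.4]
gripper_width: 0.352
grasp_force: 104.9
[ 0.4367 -0.336   0.1375] 12.85 [3.09 3.44 9.41] 104.90683525800705 0.3516718571081927 [ 0.099  0.995 -0.   ]
foot z 0.030952446627519656
side 0.83 2822.0 [array([ 0.4363, -0.3301,  0.0279]), np.float64(0.9137)]
wrist 0.9 22791.0 [array([ 0.4339, -0.3338,  0.0784]), np.float64(0.6529)]
```

View pics/p6.png

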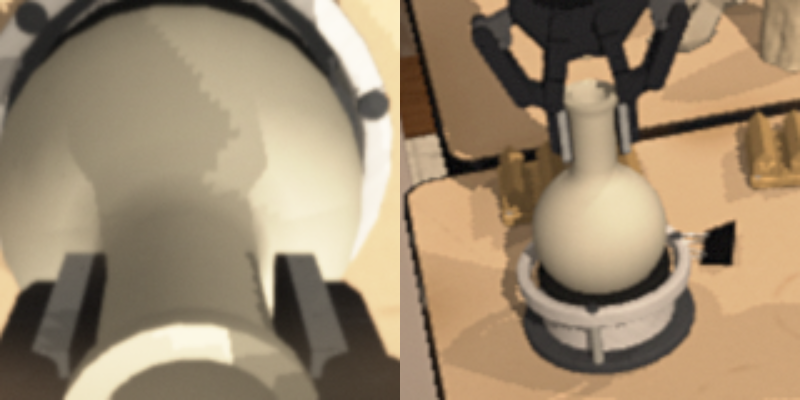

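```bash
python3 -m crank '[{"delta_rot":[0,0,0],"xyz":[0,0,0.0007],"fingers":1},{"delta_rot":[0,0,0],"xyz":[0,0,0.0015],"fingers":1},{"delta_rot":[0,0,0],"xyz":[0,0,0.0015],"fingers":1},{"delta_rot":[0,0,0],"xyz":[0,0,0.0015],"fingers":1},{"delta_rot":[0,0,0],"xyz":[0,0,0.0015],"fingers":1},{"delta_rot":[0,0,0],"xyz":[0,0,0.0015],"fingers":1}]'
python3 - <<'E'
from h import *
p,r,s=tcp(); print(p,s['contact_force'],s['joint_vel'].round(3)); print(job.hand_in())
E
```

```text
t: 13.65
eef_pos: [0.4367, -0.336, 0.1363]
tool_rot: [0.001, 0.741, 0.671, 0.001]
contact_force: [2.0, 2.6, 9.1]
gripper_width: 0.35
grasp_force: 105.2
[ 0.43674529 -0.33599167  0.13626461] [2.0460115  2.60002326 9.06545499] [ 0.     0.003 -0.     0.001  0.001 -0.    -0.001]
the job is handed in; nothing more can be done
None
```

I handed the job in at about 13.7 s. The tile was standing released in the middle rack slot when I checked after letting go. The flask is held in the cradle, pressed to about level with the collar (about 11 N, estimated from the wrist force). No verdict came back.

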